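# Hold the vial heater's sprung cover just short of its balance point

## Task

A colleague is about to load vials into the dual-block vial heater: find the block that has the rack with the vials standing in front of it (the rack in front of the other block is empty), and swing that block's sprung cover up clearly past its balance point without letting it fly back near its rear stop. Then ease it back and hold it still just below the balance point, about ten degrees short of it, so that it would fall shut over the hot block if you let go; the job finishes with you still holding it there. Keep the other cover shut, and leave the racks and everything else on the bench where they stand.

Things in the scene. Friction and masses are not known exactly. Their poses are not given: they have to be found in the camera images.
- heater: Dual-block vial heater standing on the bench: low white box 220 mm deep (its x), 380 mm wide (its y), 115 mm high, with a narrow grey console 75 mm wide (top at 127 mm) along its middle and a hinged cover over each block to the left and right. Origin: centre of the underside; its x axis points to its back (away from the robot), y to its left (the robot's left), z up. It does not move.
- rack_full_center (a point): Centre of the rack that holds eight capped vials: open plastic rack 56 mm deep x 100 mm wide x 62 mm high, vial caps up to 100 mm; this point is 50 mm above the bench. It stands on the bench 100 to 150 mm in front (towards the robot) of one of the two blocks. Loose.
- rack_empty_center (a point): Centre of an identical rack without vials, standing in front of the other block; this point is 32 mm above the bench. Loose.
- cover_left (a joint): Opening angle of the left cover (heater y = +115 mm), rad: 0 lying closed and level, growing as its front edge rises; rear stop at 1.8. Balance point at 1.05 rad (60 degrees): below it the cover (0.6 kg) falls shut by itself, above it the springs swing it open to the stop. Little friction. Lifting takes 1.5 N at the tab when closed, none at the balance point; holding it back takes 1.5 N at 1.6 rad.
- cover_left_grip (a point): Centre of the grip tab of the left cover: a block 26 mm wide (heater y), 16 mm thick, that sticks out 45 mm forwards from the middle of the cover's front edge, beyond the heater's front face. This point is 195 mm from the hinge axis, 15 mm from the tab's tip, 25 mm in front of the heater's front face, 122 mm above the bench when closed. Its x axis points from the tab to the hinge.
- cover_left_hinge (a point): Point on the hinge axis of the left cover, straight behind the tab, 122 mm above the bench; the axis is level and runs along the heater's y. The cover is a 14 mm thick grey frame with a clear pane, 122 mm wide and 165 mm from hinge axis to front edge; with the cover closed, tab and hinge are level.
- cover_right (a joint): Opening angle of the right cover (heater y = -115 mm), rad: 0 lying closed and level, growing as its front edge rises; rear stop at 1.8. Balance point at 1.05 rad (60 degrees): below it the cover (0.6 kg) falls shut by itself, above it the springs swing it open to the stop. Little friction. Lifting takes 1.5 N at the tab when closed, none at the balance point; holding it back takes 1.5 N at 1.6 rad.
- cover_right_grip (a point): Centre of the grip tab of the right cover: a block 26 mm wide (heater y), 16 mm thick, that sticks out 45 mm forwards from the middle of the cover's front edge, beyond the heater's front face. This point is 195 mm from the hinge axis, 15 mm from the tab's tip, 25 mm in front of the heater's front face, 122 mm above the bench when closed. Its x axis points from the tab to the hinge.
- cover_right_hinge (a point): Point on the hinge axis of the right cover, straight behind the tab, 122 mm above the bench; the axis is level and runs along the heater's y. The cover is a 14 mm thick grey frame with a clear pane, 122 mm wide and 165 mm from hinge axis to front edge; with the cover closed, tab and hinge are level.
- jar_center (a point): Bystander, loose: small clear sample jar, 40 mm across, 50 mm high, between the two racks; this point is its middle.
- bottle_a_center (a point): Bystander, loose: white reagent bottle, 68 mm across, 130 mm high, left of the heater; this point is its middle.
- bottle_b_center (a point): Bystander, loose: white reagent bottle, 60 mm across, 120 mm high, left of the heater; this point is its middle.
- beaker_center (a point): Bystander, loose: glass beaker, 70 mm across, 90 mm high, right of the heater; this point is its middle.
- pipette_center (a point): Bystander, loose: hand pipette lying on the bench, 230 mm long, 28 mm high, right of the heater; this point is its middle.
- flask_center (a point): Bystander, loose: wide white screw jar, 56 mm across, 100 mm high, left of the heater; this point is its middle.

How it is judged:
By the outcome, as a careful person would: the job done as asked, in the order asked, and still so for the second after the job is handed in, while the arm keeps its last pose, push and grip.
It also fails if it takes over 40 s, if anything falls off the work surface, if the arm or the gripper's body presses on something with over 40 N, if the wrist force passes 120 N, or if a joint passes its speed limit or range.

## Robot

A 6-joint arm with a two-finger parallel gripper is mounted at the origin on the work surface. World frame = base frame: x ahead of the robot, y to its left, z up, the work surface at z = 0. Lengths are in m, angles in rad, forces in N, time in s.
With the tool pointing down it reaches from about 0.325 to 0.9 m from the base axis. Payload 6.1 kg.
Tool frame: the origin (TCP) lies midway between the tips of the shut fingers; the grasp point (between the pads) lies 19 mm behind it (env.grip_point_offset is the distance from the TCP to the grasp point, in m); z points along the fingers, y is the line along which they close (so a half turn about z gives the same grasp; the last joint's range is limited). The gripper opens to 85 mm and grips with 20 to 120 N. Pads are 22 mm wide; open, the fingers measure 114 mm over their backs; the gripper's body (76 mm by 85 mm) begins 54 mm behind the grasp point. The pads swing forward as they close: fully open they stand 13 mm farther back than shut.
Start: joints at [-1.471, 0.22, 1.526, -0, 1.395, -0.126], TCP at [0.14, -0.609, 0.231] pointing down, gripper open.
Joint ranges: [-2.98, 2.98], [-0.91, 2.08], [0.09, 2.57], [-1.24, 4.39], [0.2, 2.65], [-2.68, 2.68]. Speed limits (rad/s): [2.57, 2.57, 3.01, 3.14, 3.14, 3.14].

## Interface

Orientations are given as a rotation vector (axis times angle).
In Python, from rig import env gives the robot as it stands. The module is installed in compiled form; this text tells all that it offers.
- The arm moves only by the tool play_rows, never from a script. Its argument "steps" is one flat list of numbers, 5 for each row, row after row: the gripper's target within -1 to 1 (shut at 1, half-way at 0, fully open at -1), then the shift along the tool's x, y, z in m, then the turn about the tool's z in rad. In form: [jaw, dx, dy, dz, turn, jaw, dx, dy, dz, turn, ...]. A call has 1 to 10 rows; each row is the pose to reach, as a shift and turn from the pose commanded when the call began, along the tool's axes at that moment; what a row does not reach only later rows make up. A row lasts 1/10 s, in which the tool goes at most 50 mm and 8.59 degrees, less where a joint would pass 70% of its speed; a pose out of reach is approached as far as the arm can. A call with a gripper value outside its range is refused whole. The fingers move at their own pace and stop on an object; the grip force is fixed at half the most. Time passes only in rows, so rows that repeat a pose let the fingers close. It gives the time, the measured TCP pose, the force, the opening and the grip force at its end, in the units of the state.
- env.get_obs(): the state, without advancing time (a new reading comes with each control period).
- env.snapshot(name): name is "side" or "top" or "wrist"; returns the picture (420x560x3 uint8, red, green, blue); there is no depth.
- env.camera_info(name): a dict with "vertical_fov" (degrees; the focal length in pixels is half the picture's height over the tangent of half this angle, whatever the lens; pixels are square), "cx", "cy" (the principal point, pixels), "eye" and "orientation" of the camera in the world. Camera axes: x right, y down, z forward; pixel columns grow to the right and rows downward; lengths in m; the calibration is good to about 2 mm. The wrist camera is an equidistant fisheye: a pixel r from the principal point sees the ray r / f radians off the axis. A picture is of the moment at which its call begins: read the wrist's pose just before it. camera_info takes no time and is no camera call; for the wrist camera it gives the pose at the moment of the call.
- env.close_job(): hands the job in; it is judged then, once.
The state is a dict: "t": time; "joints": joint angles; "dq": joint speeds; "effort": joint torques, N m; "tcp_pos": TCP position; "tool_rot": TCP orientation; "ft_force": force on the tool from outside, world axes, zero at the start; "ft_torque": the same for the moment, N m; "width": finger opening in m; "grip_force": force on a finger pad.
Only numpy, scipy, OpenCV 4.12 (cv2) and the standard library are available. Lean on these libraries where they do the work, as an engineer would, in place of code of your own. Each camera call takes 0.05 s, during which the arm holds its last target. There are 200 camera calls.

## Working session

There is one attempt and no reset: what is moved stays moved. The work goes in short steps, Python scripts to look and compute and a tool call to move; the robot and the scene stay as the last step left them, time stands still between calls to the robot, and variables do not carry over. Pictures are saved under pics/ and viewed, at most 10 in all, crops included, and the job is handed in when it is done.

Besides the shell and the picture viewer there is one more tool, called as name(argument=value, ...) on one line, values as JSON. play_rows: Moves the arm, as the interface text tells. Its arguments: {"type":"object","properties":{"steps":{"type":"array","items":{"type":"number"}}},"required":["steps"]}

```bash
mkdir -p pics
python3 - <<'E'
from rig import env
import cv2
for n in ("top","side"):
    i=env.camera_info(n); print(n,i)
    cv2.imwrite(f"pics/{n}0.png",cv2.resize(env.snapshot(n)[:,:,::-1],(800,600),interpolation=cv2.INTER_CUBIC))
print(env.get_obs())
E
```

```text
top {'vertical_fov': 46.24757302319993, 'cx': 294.82197965836355, 'cy': 210.2967227435912, 'eye': array([0.41534449, 0.01853303, 1.51401406]), 'orientation': array([-2.16756955,  2.17336883, -0.1081517 ])}
side {'vertical_fov': 43.40534973379996, 'cx': 281.9191808750288, 'cy': 214.21855771540234, 'eye': array([ 0.16903146, -1.16515105,  1.30887107]), 'orientation': array([-2.33111351,  0.34128107, -0.14471996])}
{'t': 0.1, 'joints': array([-1.47107536e+00,  2.21150040e-01,  1.52751377e+00, -6.11571184e-06,
        1.39471656e+00, -1.26098313e-01]), 'dq': array([-1.60116419e-03, -5.58465197e-04, -3.76113466e-03, -2.27967289e-03,
       -1.07958585e-05, -3.24631536e-04]), 'effort': array([ 5.76252951e-04, -4.98243284e+01, -3.90549088e+01, -1.83517404e-04,
        5.73518933e-03,  1.81259099e-05]), 'tcp_pos': array([ 0.13987994, -0.60857371,  0.23029789]), 'tool_rot': array([-3.11981204e+00, -3.53763146e-01, -2.75632321e-05]), 'ft_force': array([-0.72971303, -0.41739171,  0.98575483]), 'ft_torque': array([-0.00295733, -0.00789207,  0.00486835]), 'grip_force': 0.0, 'width': 0.08534478381335903}
```

View pics/top0.png

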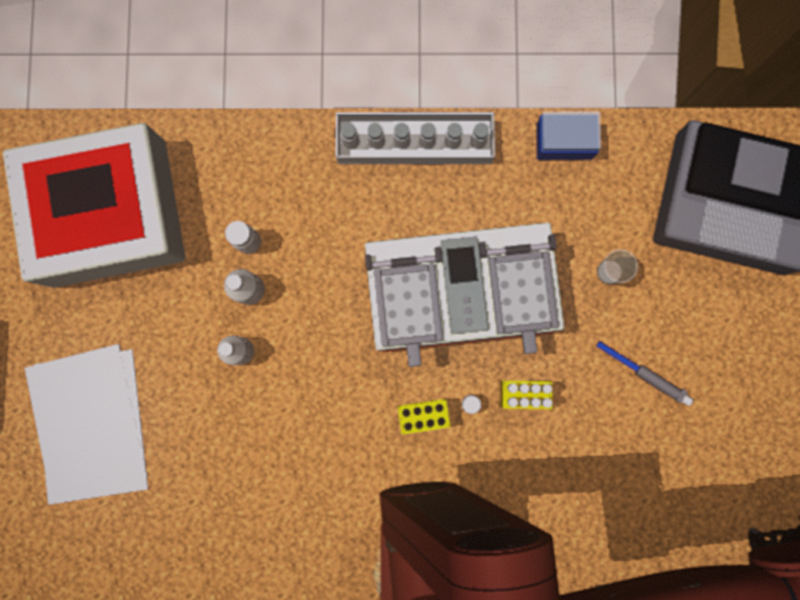

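View pics/side0.png

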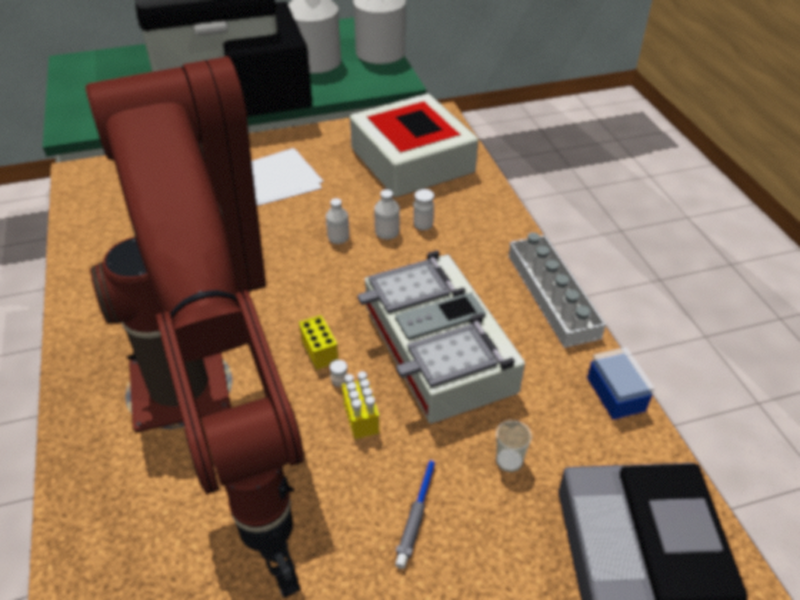

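The eight white-capped vials (top view about (528,395)) stand in front of the right block; the left rack (424,417) has empty black holes. The right tab is at about (530,342) in the top view and (410,369) in the side view. So the right cover is the one to lift.

```bash
cat > h.py <<'E'
from rig import env
import numpy as np
from scipy.spatial.transform import Rotation as R
def ray(n,u,v,z):
    i=env.camera_info(n); f=210/np.tan(np.radians(i['vertical_fov']/2))
    d=R.from_rotvec(i['orientation']).apply([(u-i['cx'])/f,(v-i['cy'])/f,1]); e=i['eye']
    return e+d*(z-e[2])/d[2]
E
python3 - <<'E'
from h import *
s=.7
for nm,u,v,z in [('tabtipR',530.5,351,.13),('tabgripR',529.5,343,.13),('tabgripL',414.5,357,.13),('BL',367,243,.115),('BR',550,226,.115),('FL',378,349,.115),('FR',562,329,.115),('rackF',528,395,.09),('jar',472,405,.05)]:
    print(nm,ray('top',u*s,v*s,z).round(4))
print('side tabtip',ray('side',402*s,371*s,.13).round(4), ray('side',361*s,299*s,.13).round(4))
print(R.from_rotvec(env.get_obs()['tool_rot']).as_matrix().round(3))
E
```

```text
tabtipR [ 0.4529 -0.1965  0.13  ]
tabgripR [ 0.4686 -0.1948  0.13  ]
tabgripL [0.4418 0.0315 0.13  ]
BL [0.6716 0.1271 0.115 ]
BR [ 0.7055 -0.2428  0.115 ]
FL [0.4581 0.1042 0.115 ]
FR [ 0.4969 -0.2624  0.115 ]
rackF [ 0.3658 -0.1961  0.09  ]
jar [ 0.3442 -0.0862  0.05  ]
side tabtip [ 0.4574 -0.2059  0.13  ] [0.4298 0.0227 0.13  ]
[[ 0.975  0.224 -0.   ]
 [ 0.224 -0.975  0.002]
 [ 0.    -0.002 -1.   ]]
```

play_rows(steps=[-1,0.034,-0.027,0,0.01,-1,0.068,-0.055,0,0.02,-1,0.103,-0.082,0,0.03,-1,0.137,-0.11,0,0.04,-1,0.172,-0.137,0,0.05,-1,0.206,-0.164,0,0.07,-1,0.24,-0.192,0,0.08,-1,0.275,-0.219,0,0.1,-1,0.309,-0.247,0,0.11,-1,0.343,-0.274,0,0.126])

```text
t: 1.1
tcp_pos: [0.4135, -0.2635, 0.231]
tool_rot: [-3.137, -0.156, 0.0]
ft_force: [0.7, -1.2, -0.8]
width: 0.0853
grip_force: 0.0
```

Run:
```python
from h import *
o=env.get_obs();print(o['t'],o['tcp_pos'],env.grip_point_offset)
M=R.from_rotvec(o['tool_rot']).as_matrix();print(M.round(3), M.T@(np.array([.468,-.196,.23])-o['tcp_pos']))
```

```text
1.1 [ 0.41348344 -0.2635025   0.23103714] 0.0187
[[ 0.995  0.099 -0.   ]
 [ 0.099 -0.995  0.   ]
 [-0.    -0.    -1.   ]] [ 0.06093165 -0.06177353  0.00104071]
```

play_rows(steps=[-1,0.02,-0.02,0,0,-1,0.04,-0.04,0,0,-1,0.055,-0.055,0,0,-1,0.061,-0.062,0,0,-1,0.061,-0.062,0,0])

```text
t: 1.6
tcp_pos: [0.4675, -0.1967, 0.2309]
tool_rot: [-3.137, -0.16, 0.001]
ft_force: [-0.5, 0.7, -0.1]
width: 0.0853
grip_force: 0.0
```

Run:
```python
from h import *
import cv2
o=env.get_obs();i=env.camera_info('wrist')
im=env.snapshot('wrist');cv2.imwrite('pics/w1.png',cv2.resize(im[:,:,::-1],(800,600),interpolation=cv2.INTER_CUBIC))
print(o['tcp_pos'],o['tool_rot'],i)
```

```text
[ 0.46751443 -0.19671415  0.23092518] [-3.13712574e+00 -1.59624162e-01  1.14999530e-03] {'vertical_fov': 65.70646984690485, 'cx': 276.2881359590889, 'cy': 210.07042646147883, 'eye': array([ 0.53755384, -0.1900928 ,  0.37407133]), 'orientation': array([ 2.16479647, -1.95651722, -0.28056444])}
```

View pics/w1.png

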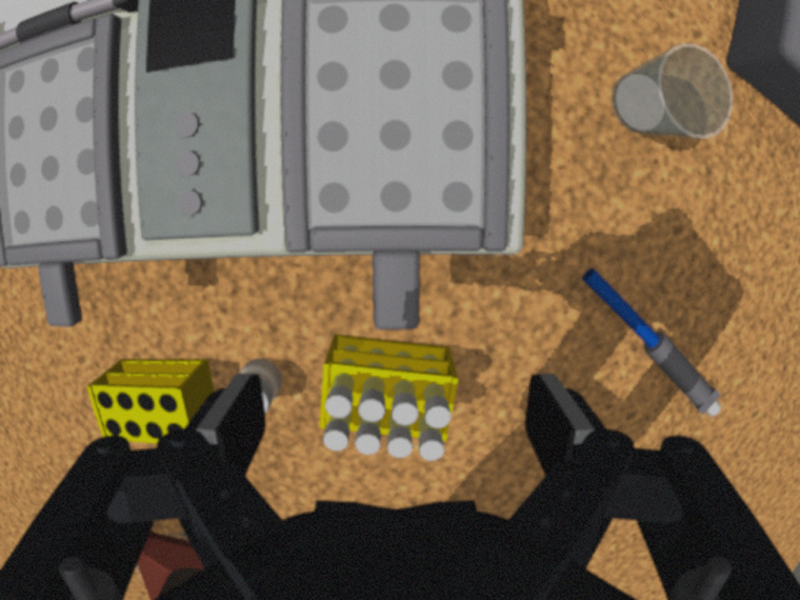

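```bash
cat >> h.py <<'E'
def fray(i,u,v,z):
    f=210/np.tan(np.radians(i['vertical_fov']/2))
    a=np.array([u-i['cx'],v-i['cy']]);r=np.hypot(*a);t=r/f
    d=R.from_rotvec(i['orientation']).apply([*(a/r*np.sin(t)),np.cos(t)]);e=i['eye']
    return e+d*(z-e[2])/d[2]
E
python3 - <<'E'
from h import *
i=env.camera_info('wrist');o=env.get_obs();M=R.from_rotvec(o['tool_rot']).as_matrix()
P={}
for n,u,v,z in [('tipL',375,326,.13),('tipR',418,328,.13),('baseL',375,250,.129),('baseR',419,250,.129),('cFL',311,250,.129),('cFR',481,248,.129),('tabLtip',63,325,.13),('heatFR',523,250,.115),('heatFm',135,260,.115)]:
    p=fray(i,u*.7,v*.7,z);P[n]=p;print(n,p.round(4),(M.T@(p-o['tcp_pos'])).round(4))
d=P['tabLtip']-(P['tipL']+P['tipR'])/2;print(d,np.arctan2(-d[0],d[1]))
d=P['heatFm']-P['heatFR'];print(np.arctan2(-d[0],d[1]))
E
```

```text
tipL [ 0.4501 -0.1885  0.13  ] [-0.016  -0.0106  0.101 ]
tipR [ 0.4513 -0.2125  0.13  ] [-0.0172  0.0134  0.101 ]
baseL [ 0.4926 -0.1847  0.129 ] [ 0.0267 -0.0102  0.102 ]
baseR [ 0.495  -0.2081  0.129 ] [0.0267 0.0134 0.102 ]
cFL [ 0.4894 -0.1501  0.129 ] [ 0.027  -0.0449  0.102 ]
cFR [ 0.4997 -0.2415  0.129 ] [0.0281 0.047  0.102 ]
tabLtip [0.4262 0.0241 0.13  ] [-0.0184 -0.2246  0.101 ]
heatFR [ 0.4993 -0.2694  0.115 ] [0.0249 0.0748 0.116 ]
heatFm [ 0.4717 -0.0318  0.115 ] [ 0.0213 -0.1643  0.116 ]
[-0.02452852  0.22465975  0.        ] 0.10874998887257914
0.11584545173483717
```

The wrist view shows the right tab between (375..418, 250..326), with its tip about 16 mm in front of the TCP, so it is centred to within 1.5 mm. Descend and grip.

play_rows(steps=[-1,-0.001,0.0015,0.03,0,-1,-0.001,0.0015,0.065,0,-1,-0.001,0.0015,0.1,0,-1,-0.001,0.0015,0.122,0,-1,-0.001,0.0015,0.13,0,-1,-0.001,0.0015,0.13,0,0,-0.001,0.0015,0.13,0,0.4,-0.001,0.0015,0.13,0,1,-0.001,0.0015,0.13,0,1,-0.001,0.0015,0.13,0])

```text
t: 2.65
tcp_pos: [0.467, -0.1989, 0.1022]
tool_rot: [-3.137, -0.156, -0.002]
ft_force: [-0.5, 29.1, 4.8]
width: 0.0281
grip_force: 17.2
```

play_rows(steps=[1,0,0,0,0,1,0,0,0,0,1,0,0,0,0])

```text
t: 2.95
tcp_pos: [0.4669, -0.1974, 0.1021]
tool_rot: [-3.135, -0.157, -0.001]
ft_force: [-0.5, 7.8, 6.6]
width: 0.0248
grip_force: 62.4
```

Run:
```python
from h import *
import cv2
o=env.get_obs()
im=env.snapshot('wrist');cv2.imwrite('pics/w2.png',cv2.resize(im[:,:,::-1],(800,600),interpolation=cv2.INTER_CUBIC))
print(o)
```

```text
{'t': 2.95, 'joints': array([-0.55730099,  0.07470667,  1.94644712,  0.00280214,  1.1215555 ,
        0.91189033]), 'dq': array([ 0.0004258 ,  0.00020364, -0.00088469, -0.00141223,  0.0009544 ,
       -0.00097804]), 'effort': array([ -3.59442964, -36.11886621, -34.76871014,  -1.71649642,
        -1.52483404,   0.0785349 ]), 'tcp_pos': array([ 0.46689374, -0.19735945,  0.10207104]), 'tool_rot': array([-3.13493036e+00, -1.57484901e-01, -8.24272976e-04]), 'ft_force': array([-0.54266388,  7.83620719,  6.61353381]), 'ft_torque': array([1.16954632, 0.05622549, 0.04811964]), 'grip_force': 62.4327152967453, 'width': 0.024777882225507256}
```

View pics/w2.png

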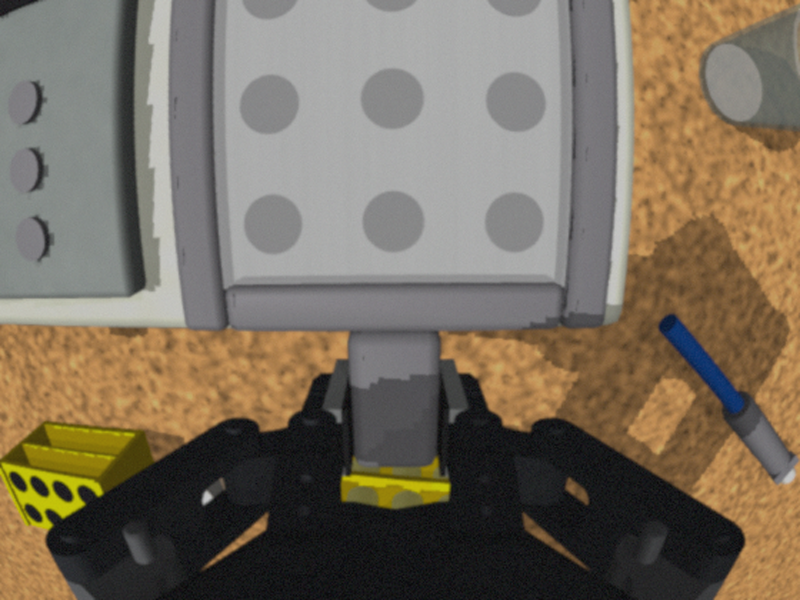

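The wrist view shows the tab (350..440, 330..465) squarely between the pads, at width 24.8 mm. Lift along the arc.

play_rows(steps=[1,0.0002,0,-0.0097,0,1,0.001,0,-0.0195,0,1,0.0022,0,-0.0291,0,1,0.0039,0,-0.0387,0,1,0.0061,0,-0.0482,0,1,0.0087,0,-0.0576,0,1,0.0118,0,-0.0669,0,1,0.0154,0,-0.0759,0,1,0.0194,0,-0.0848,0,1,0.0239,0,-0.0935,0])

```text
t: 4.0
tcp_pos: [0.4896, -0.1948, 0.1938]
tool_rot: [-3.134, -0.158, 0.004]
ft_force: [2.2, 4.9, -7.5]
width: 0.0248
grip_force: 61.1
```

play_rows(steps=[1,0,0,0,0,1,0,0,0,0])

```text
t: 4.2
tcp_pos: [0.4899, -0.1948, 0.1942]
tool_rot: [-3.134, -0.158, 0.002]
ft_force: [0.1, 6.1, -3.2]
width: 0.0253
grip_force: 61.6
```

Run:
```python
from h import *
import cv2
r=.195;f=lambda t:np.array([r*(1-np.cos(t)),-r*np.sin(t)])
for t in np.arange(.56,1.32,.06): print(round(t,2),(f(t)-f(.5)).round(4))
im=env.snapshot('side')[160:320,190:400];cv2.imwrite('pics/s2.png',cv2.resize(im[:,:,::-1],None,fx=3.5,fy=3.5,interpolation=cv2.INTER_CUBIC))
```

```text
0.56 [ 0.0059 -0.0101]
0.62 [ 0.0124 -0.0198]
0.68 [ 0.0195 -0.0291]
0.74 [ 0.0271 -0.038 ]
0.8 [ 0.0353 -0.0464]
0.86 [ 0.0439 -0.0543]
0.92 [ 0.053  -0.0617]
0.98 [ 0.0625 -0.0685]
1.04 [ 0.0724 -0.0747]
1.1 [ 0.0827 -0.0803]
1.16 [ 0.0933 -0.0853]
1.22 [ 0.1041 -0.0896]
1.28 [ 0.1152 -0.0933]
```

View pics/s2.png

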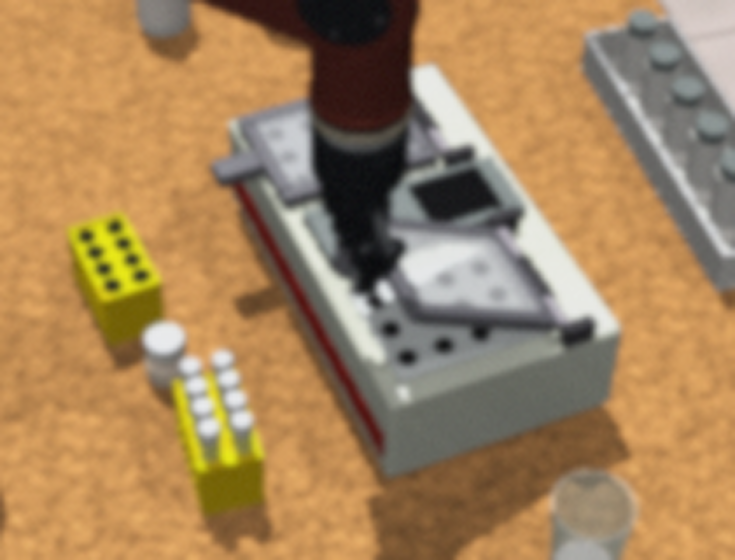

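The right cover is lifted at about 0.5 rad, with the gripper at (375,270); the left cover is shut. Forces are low, so I'll carry on to about 1.28 rad.

play_rows(steps=[1,0.0059,0,-0.0101,0,1,0.0124,0,-0.0198,0,1,0.0195,0,-0.0291,0,1,0.0271,0,-0.038,0,1,0.0353,0,-0.0464,0,1,0.0439,0,-0.0543,0,1,0.053,0,-0.0617,0,1,0.0625,0,-0.0685,0,1,0.0724,0,-0.0747,0,1,0.0827,0,-0.0803,0])

```text
t: 5.25
tcp_pos: [0.572, -0.1859, 0.2744]
tool_rot: [-3.133, -0.158, 0.006]
ft_force: [-1.5, 8.1, -7.4]
width: 0.0251
grip_force: 65.7
```

play_rows(steps=[1,0.0106,0,-0.005,0,1,0.0214,0,-0.0093,0,1,0.0325,0,-0.013,0,1,0.0325,0,-0.013,0,1,0.0325,0,-0.013,0])

```text
t: 5.75
tcp_pos: [0.605, -0.1823, 0.2874]
tool_rot: [-3.133, -0.16, 0.003]
ft_force: [-0.4, 9.6, -4.3]
width: 0.0251
grip_force: 67.4
```

Run:
```python
from h import *
import cv2
print(env.camera_info('wrist'), env.get_obs()['tcp_pos'])
im=env.snapshot('side')[140:300,190:400];a=cv2.resize(im[:,:,::-1],(400,305),interpolation=cv2.INTER_CUBIC)
b=cv2.resize(env.snapshot('wrist')[:,:,::-1],(400,305),interpolation=cv2.INTER_AREA)
cv2.imwrite('pics/s3.png',np.hstack([a,b]))
```

```text
{'vertical_fov': 65.70646984690485, 'cx': 276.2881359590889, 'cy': 210.07042646147883, 'eye': array([ 0.67532793, -0.17628542,  0.43043527]), 'orientation': array([ 2.16654023, -1.95666583, -0.28670684])} [ 0.60504994 -0.18230491  0.28737863]
```

View pics/s3.png

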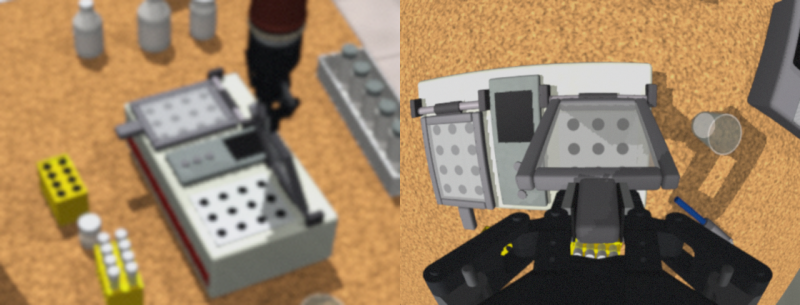

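The cover is at about 1.27 rad with no resistance from a stop; the wrist view shows the tab still held in the pads. I'll go slightly further to make it clearly past balance, then ease back to about 0.875 rad.

play_rows(steps=[1,0.0075,0,-0.0022,0,1,0.0151,0,-0.0039,0,1,0.0151,0,-0.0039,0,1,0.0151,0,-0.0039,0])

```text
t: 6.25
tcp_pos: [0.6194, -0.1808, 0.291]
tool_rot: [-3.133, -0.159, 0.006]
ft_force: [-1.5, 10.8, -5.6]
width: 0.0252
grip_force: 68.1
```

play_rows(steps=[1,-0.0114,0,0.0028,0,1,-0.0225,0,0.0063,0,1,-0.0335,0,0.0104,0,1,-0.0442,0,0.0152,0,1,-0.0545,0,0.0206,0,1,-0.0646,0,0.0266,0,1,-0.0726,0,0.0321,0,1,-0.0789,0,0.0367,0,1,-0.0835,0,0.0404,0,1,-0.0845,0,0.0413,0])

```text
t: 7.25
tcp_pos: [0.5365, -0.1898, 0.2527]
tool_rot: [-3.134, -0.158, -0.004]
ft_force: [-2.7, 11.4, 5.4]
width: 0.0248
grip_force: 64.4
```

play_rows(steps=[1,0,0,0,0,1,0,0,0,0,1,0,0,0,0])

```text
t: 7.55
tcp_pos: [0.5369, -0.1898, 0.253]
tool_rot: [-3.134, -0.158, -0.004]
ft_force: [-2.1, 10.3, 5.2]
width: 0.0252
grip_force: 64.5
```

Run:
```python
from h import *
import cv2
o=env.get_obs();p=o['tcp_pos'];d=p-[.4669,-.1974,.1021]
h=d[0]*np.cos(.105)+d[1]*np.sin(.105)
print(p,np.arctan2(d[2],.195-h),np.hypot(d[2],.195-h))
print(env.camera_info('wrist'))
cv2.imwrite('pics/w4.png',cv2.resize(env.snapshot('wrist')[:,:,::-1],(800,600),interpolation=cv2.INTER_CUBIC))
```

```text
[ 0.53685825 -0.18978564  0.25304859] 0.8806163450446007 0.1957494893674458
{'vertical_fov': 65.70646984690485, 'cx': 276.2881359590889, 'cy': 210.07042646147883, 'eye': array([ 0.60647579, -0.18362786,  0.39638491]), 'orientation': array([ 2.16771863, -1.95960907, -0.28079737])}
```

View pics/w4.png

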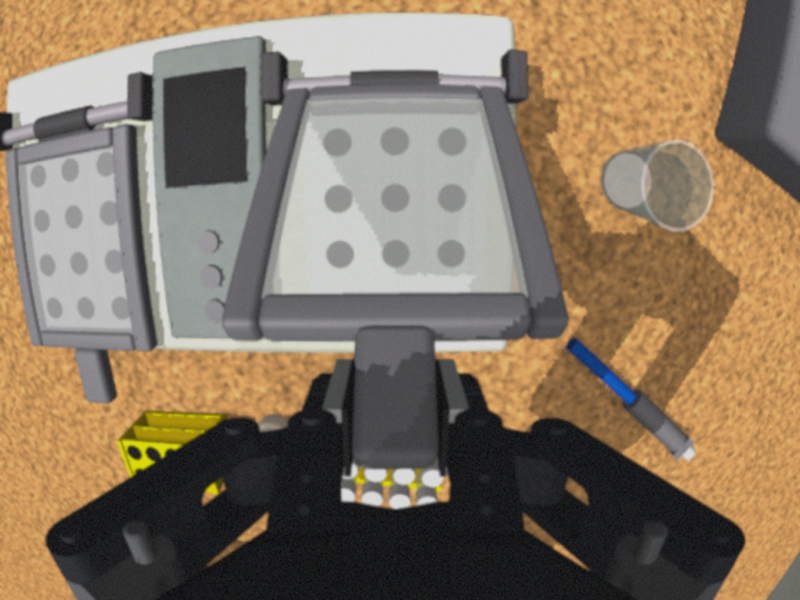

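Run:
```python
from h import *
i=env.camera_info('wrist');f=210/np.tan(np.radians(i['vertical_fov']/2))
def proj(p):
    c=R.from_rotvec(i['orientation']).inv().apply(p-i['eye']);t=np.arctan2(np.hypot(*c[:2]),c[2])
    a=c[:2]/np.hypot(*c[:2])*t*f; return ((a+[i['cx'],i['cy']])/.7).round(0)
a=.106;X=np.array([np.cos(a),np.sin(a),0]);Y=np.array([-X[1],X[0],0])
g=np.array([.4669,-.1974,.122])-.001*X   # grip, closed
H=g+.195*X
print('hinge',proj(H))
for th in (.8,.84,.88,.92,.96):
    u=-np.cos(th)*X+[0,0,np.sin(th)]; n=np.sin(th)*X+[0,0,np.cos(th)]
    q=lambda s,w,h:proj(H+s*u+w*Y+h*n)
    print(th,'top edge',q(.165,.061,.007),q(.165,-.061,.007),'bot',q(.165,.061,-.007),q(.165,-.061,-.007),'tip',q(.21,.013,.008),q(.21,-.013,.008),'bot',q(.21,.013,-.008))
```

```text
hinge [394.  80.]
0.8 top edge [226. 334.] [562. 333.] bot [238. 350.] [551. 348.] tip [352. 464.] [436. 463.] bot [356. 471.]
0.84 top edge [220. 325.] [568. 323.] bot [232. 343.] [557. 342.] tip [350. 457.] [438. 457.] bot [354. 468.]
0.88 top edge [215. 314.] [574. 313.] bot [227. 335.] [562. 334.] tip [347. 449.] [441. 449.] bot [352. 463.]
0.92 top edge [209. 303.] [579. 301.] bot [221. 326.] [567. 325.] tip [344. 439.] [443. 438.] bot [349. 457.]
0.96 top edge [203. 289.] [585. 288.] bot [215. 316.] [573. 314.] tip [340. 425.] [446. 425.] bot [346. 448.]
```

The picture matches a cover angle of about 0.87 to 0.88 rad: the front edge bottom is at row 335 and the tab tip bottom at 465. That is ten degrees short of balance. The left cover is shut and the racks stand untouched.

```bash
python3 -c "
from rig import env
print(env.close_job())"
```

```text
the job is handed in; nothing more can be done
None
```

I swung the right cover (the one with the vials in front) up to about 1.35 rad, eased it back, and am still holding it at about 0.88 rad, ten degrees below balance; the left cover stayed shut, nothing else on the bench was touched, and the job is handed in, with no verdict returned.

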